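Draw the stuck decanter stopper with the tong

TASK

The glass stopper is stuck in the decanter: take the folded steel tong out of its spring clip on the cart's rail, hook its claws under the stopper's head and pull it straight up out of the neck. Set the stopper gently down, standing on its plug, on the marble coaster, and clip the tong back where it hung. Handle the stopper only with the tong, never with your fingers, and leave the decanter, coaster, glasses, ice mould and spoon where they stand.

Things in the scene. Friction and masses are not known exactly. Their poses are not given: they have to be found in the camera images.
- tong: Stiff one-piece folded steel tong, upright, 134 mm tall, 0.2 kg, 24 mm wide strip. Origin midway between its two claws, at their underside; z up, y from leg to leg, x along the strip's 24 mm width. Legs 76 mm apart inside, 82 outside, to z 46; shoulders slope in from z 46 to 64; handle 26 mm across along y, z 64 to 123; round fold to z 134.
- tong_claws (a point): Midway between the two claws, 2.5 mm above the tong's origin. The claws turn inward from the legs' feet: each 24 mm wide (x), 5 mm thick (z), inner ends 40 mm apart (y -20 and +20). The stopper's head passes between the legs along the tong's x while the claws pass either side of its waist.
- tong_grip (a point): Point on the tong's axis 109 mm above its origin: pinch the handle here from above, across its two outer faces (26 mm along y), fingertips clear of the clip's rollers. Grip it firmly (45 N or more): the clip and stopper pull below the grip and a weak grip lets the tong tilt. It may be lifted up to 2 mm off the ledge before it is pulled out.
- rack: Fixed dark steel clip rack on the brass rail at the cart's far side, open to its own -x (the robot). Origin on the cart top below the seated tong; y along the rail. A ledge 34 mm up (x -16 to +24 mm, 100 mm wide) carries the claws; a back plate stands at x +14 mm, up to 118 mm high, with a stop behind the handle.
- rack_clip (a point): Between the clip's two sprung white rollers (upright, 16 mm thick, 102 to 116 mm above the cart top, 20 mm either side), 17 mm in front of the rack's origin. They snap round the handle's front edges and give sideways. The tong leaves by a level pull to -x of 50 mm or more (about 3 to 7 N) and goes back by the same level push to +x; 3 mm off sideways still enters.
- rack_seat (a point): Point on the ledge's top, 34 mm above the cart top: the tong's origin is here when the tong is home in the clip, upright, its y along the rack's y.
- decanter: Squat clear-glass decanter, loose, 1.1 to 1.5 kg, 150 mm wide low down, narrowing to a neck 50 mm wide (57 mm at the lip); lip 125 mm above its origin, which is the centre of its underside; z up. Stands on the oak board.
- decanter_lip (a point): Centre of the decanter's mouth, level with its lip.
- stopper: Amber glass stopper, loose, 0.2 kg, 74 mm tall, round. Origin: centre of the plug's flat foot (30 mm wide); z up. Plug z 0 to 24 (33 mm wide at most); collar 44 mm wide, z 24 to 29, rests on the decanter's lip; waist 27 mm wide, z 30 to 48; domed head 60 mm wide, z 48 to 74, with a flat underside.
- stopper_head (a point): Centre of the flat underside of the stopper's head, 48 mm above its origin: the claws go under it, either side of the waist. A silicone ring in the neck grips the plug: it pops loose within about 8 mm of lift, at 6 to 10 N upward; the foot clears the lip after 24 mm.
- coaster: Round white marble coaster, loose, 0.3 kg, 110 mm wide, 10 mm thick. Origin: centre of its underside, on the oak board (board top 20 mm above the cart top).
- glass_a: Stemless wine glass, loose, 85 mm wide, 102 mm tall; origin at the centre of its underside. Leave it alone.
- glass_b: Second stemless wine glass, same size and origin. Leave it alone.
- ice_mould: Dark blue-grey silicone ice mould tray with six cells, 165 x 112 x 45 mm, origin at the centre of its underside. Leave it alone.
- bar_spoon: Steel bar spoon, 206 mm long, lying flat along its own x; origin on the board near its middle. Leave it alone.

How it is judged (in metres and radians):
On the way, in this order (a step that is already met when the one before it is completed fails the run):
1. the tong, its claws under the head, carries the stopper clear above the decanter's lip, the decanter still upright on the board (z of stopper in the frame of decanter above 0.13 m and horizontal distance between stopper and decanter below 0.05 m and contact force between tong and stopper above 0.5 N and z of tong in the frame of stopper between 0.028 and 0.048 m and angle between decanter's own z axis and vertical below 0.1 rad), for 0.2 s.
2. the stopper stands on the coaster and the tong has let go of it (horizontal distance between stopper and coaster below 0.038 m and z of stopper in the frame of coaster between 0.006 and 0.014 m and angle between stopper's own z axis and vertical below 0.08 rad and linear speed of stopper below 0.02 m/s and contact force between tong and stopper below 0.1 N), for 0.2 s.
At the end, for the whole second after the job is handed in: Stopper free of the tong, upright (0.08 rad) and still on the coaster, axis within 38 mm of its centre. Tong home: origin within 10 mm of the rack seat, upright (0.10 rad), legs along the rail (0.2 rad), still. Decanter upright (0.05 rad) and still; decanter and coaster within 30 mm of their starts (all of step 2 and distance between tong and rack_seat below 0.01 m and angle between tong's own z axis and vertical below 0.1 rad and angle between the y axis of tong and the y axis of rack, either way round below 0.2 rad and linear speed of each of tong, decanter below 0.02 m/s and angle between decanter's own z axis and vertical below 0.05 rad and distance of each of decanter, coaster from where it was at the start of the episode below 0.03 m); the robot touches nothing.
It fails at once if the fingers or arm touch the stopper (contact force between any of the fingers, the arm and stopper above 0.5 N).
It fails at once if the decanter is tipped more than 0.15 rad, lifted or shifted more than 30 mm (angle between decanter's own z axis and vertical above 0.15 rad or distance of decanter from where it was at the start of the episode above 0.03 m).
It fails at once if the stopper tips over (more than 0.6 rad) (angle between stopper's own z axis and vertical above 0.6 rad).
It fails at once if the stopper is dropped or banged on the coaster (over 30 N) (contact force between stopper and coaster above 30 N).
It fails at once if a glass, the ice mould or the spoon is moved more than 30 mm, or a glass is tipped (distance of any of glass_a, glass_b, ice_mould, bar_spoon from where it was at the start of the episode above 0.03 m or angle between any of glass_a, glass_b's own z axis and vertical above 0.3 rad).
It also fails if it takes over 69 s, if anything falls off the work surface, if the arm or the gripper's body presses on something with over 40 N, if the wrist force passes 120 N, or if a joint passes its speed limit or range.

ROBOT

A 6-joint arm with a two-finger parallel gripper is mounted at the origin on the work surface. World frame = base frame: x ahead of the robot, y to its left, z up, the work surface at z = 0. Lengths are in mm, angles in rad, forces in N, time in s.
With the tool pointing down it reaches from about 275 to 1000 mm from the base axis. Payload 8.4 kg.
Tool frame: the origin (TCP) lies midway between the tips of the shut fingers; the grasp point (between the pads) lies 19 mm behind it; z points along the fingers, y is the line along which they close (so a half turn about z gives the same grasp; the last joint's range is limited). The gripper opens to 85 mm and grips with 20 to 120 N. Pads are 22 mm wide; open, the fingers measure 114 mm over their backs; the gripper's body (76 mm by 85 mm) begins 54 mm behind the grasp point. The pads swing forward as they close: fully open they stand 13 mm farther back than shut.
Start: joints at [-1.257, 0.353, 1.633, -0, 1.155, -0.002], TCP at [194.109, -594.095, 205.581] pointing down, gripper open.
Joint ranges: [-2.63, 2.63], [-0.92, 2.1], [0.06, 2.66], [-1.3, 4.44], [0, 2.69], [-3.02, 3.02]. Speed limits (rad/s): [2.22, 2.22, 2.79, 3.14, 3.14, 3.14].

INTERFACE

Orientations are given as [roll, pitch, yaw] about the fixed x, y, z axes, in that order (R = Rz(yaw) Ry(pitch) Rx(roll)).
In Python, from rig import telemetry, optics, r gives the robot as it stands.
- The arm moves only by the tool play_rows, never from a script. Its arguments are lists of equal length, an entry for each row: "dp": the shift along the tool's x, y, z in units of 40 mm (1.0 is 40 mm), a list of three; "rot": the turn, a rotation vector about the tool's x, y, z in units of 6 degrees (1.0 is 6 degrees), a list of three. In form: {"dp": [[tx, ty, tz], ...], "rot": [[ax, ay, az], ...]}. A call has 1 to 5 rows; each row is the pose to reach, as a shift and turn from the pose commanded when the call began, along the tool's axes at that moment; what a row does not reach only later rows make up. A row lasts 1/12 s, in which the tool goes at most 41.7 mm and 7.16 degrees, less where a joint would pass 70% of its speed; a pose out of reach is approached as far as the arm can. A call with a gripper value outside its range is refused whole. "fingers" is the opening, from 0 (shut) to 1 (fully open), set as the call begins (left out, the last holds). The fingers move at their own pace and stop on an object; "grip_force" is the grip in N (left out, the last holds). Time passes only in rows, so rows that repeat a pose let the fingers close. It gives the time, the measured TCP pose, the force, the opening and the grip force at its end, in the units of the state.
- telemetry.sense(): the state, without advancing time (a new reading comes with each control period).
- optics.grab_frame(name): name is "side" or "top"; returns a dict with "color" (480x640x3 uint8, red, green, blue), "mtx" (3x3 intrinsics, pixels), "R" (3x3) and "t" (3): a world point X has camera coordinates R X + t. Camera axes: x right, y down, z forward; pixel columns grow to the right and rows downward; lengths in mm; the calibration is good to about 2 mm. A picture is of the moment at which its call begins. There is no depth.
- r.sign_off(): hands the job in; it is judged then, once.
The state is a dict: "clock": time; "qpos": joint angles; "qvel": joint speeds; "joint_efforts": joint torques, N m; "eef_pos": TCP position; "tcp_rot": TCP orientation; "contact_force": force on the tool from outside, world axes, zero at the start; "wrist_torque": the same for the moment, N m; "opening": opening from 0.0 (shut) to 1.0 (fully open); "grasp_force": force on a finger pad.
Only numpy, scipy, OpenCV 4.12 (cv2) and the standard library are available. Lean on these libraries where they do the work, as an engineer would, in place of code of your own. Each camera call takes 0.05 s, during which the arm holds its last target. There are 200 camera calls.

## Working session

There is one attempt and no reset: what is moved stays moved. The work goes in short steps, Python scripts to look and compute and a tool call to move; the robot and the scene stay as the last step left them, time stands still between calls to the robot, and variables do not carry over. Pictures are saved under pics/ and viewed, at most 10 in all, crops included, and the job is handed in when it is done.

Besides the shell and the picture viewer there is one more tool, called after "Request:" as a command line: name --argument value ..., lists and objects as JSON in quotes. play_rows: Moves the arm, as the interface text tells. Its arguments: {"type":"object","properties":{"dp":{"type":"array"},"rot":{"type":"array"},"fingers":{"type":"number"},"grip_force":{"type":"number"}},"required":["dp","rot"]}

```bash
mkdir -p pics; python3 - <<'E'
from rig import telemetry, optics, r
import cv2,json
s=telemetry.sense(); print(s)
for n in("side","top"):
    f=optics.grab_frame(n); cv2.imwrite(f"pics/{n}0.png",f["color"][:,:,::-1]); print(n,f["mtx"].tolist(),f["R"].tolist(),f["t"].tolist())
E
```

```text
{'clock': 0.0, 'qpos': array([-1.25738900e+00,  3.53626804e-01,  1.63413708e+00,  1.15633561e-05,
        1.15520597e+00, -2.41524825e-03]), 'qvel': array([-0.00018726,  0.00093431, -0.00182964, -0.00054361,  0.0019929 ,
       -0.00121235]), 'joint_efforts': array([-7.87403078e-04, -6.05256701e+01, -3.42058110e+01,  9.77515924e-05,
        9.65032697e-03, -2.02309320e-05]), 'eef_pos': array([ 193.96021442, -593.60102109,  204.87377922]), 'tcp_rot': array([-3.14021548e+00, -1.38988702e-05,  3.15817888e-01]), 'contact_force': array([ 0.47592123, -0.21529   , -0.3080199 ]), 'wrist_torque': array([-0.01465678,  0.00829025,  0.04549151]), 'grasp_force': 0.0, 'opening': 0.9943953271019698}
side [[614.7161992817197, 0.0, 324.99549433714077], [0.0, 614.7161992817197, 229.43785037434643], [0.0, 0.0, 1.0]] [[-0.9009695624035818, -0.43349842649874865, -0.018247242131539172], [-0.2387016285714141, 0.5303517641005051, -0.8134792799038195], [0.36231944488207174, -0.7285644244255898, -0.5813075772099966]] [471.2507394516774, 202.82457187871137, 977.6563722570984]
top [[604.0413823843325, 0.0, 313.4995859803242], [0.0, 604.0413823843325, 240.44561904946332], [0.0, 0.0, 1.0]] [[-0.004777982623334529, -0.9998122472941245, -0.018778739114320073], [-0.9991641214418187, 0.005535605436113847, -0.04050204310715675], [0.0405983904292945, 0.018569524310769154, -0.9990029747009878]] [25.252055341299016, 486.76061057924875, 1215.6111457913594]
```

View pics/side0.png

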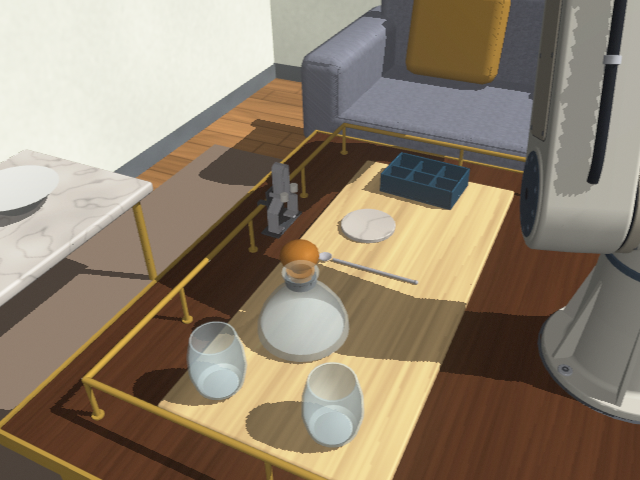

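View pics/top0.png

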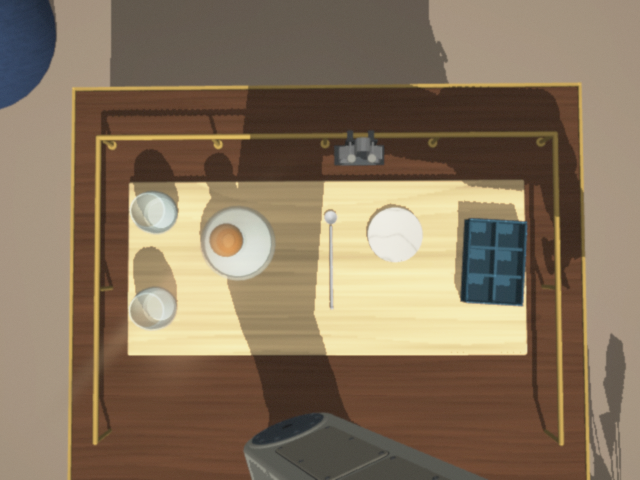

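Side: stopper head about (300,255), tong in its rack about (282,195), coaster (368,225). Top: head (226,240), rack (360,152), coaster (395,235). I'll zoom in on the rack and the stopper.

```bash
cat > h.py <<'E'
import numpy as np, cv2
from rig import telemetry, optics, r
def ray(f,uv,z):
    K,R,t=[np.asarray(f[k]) for k in("mtx","R","t")]
    d=R.T@np.linalg.inv(K)@[*uv,1]; c=-R.T@t
    return c+d*(z-c[2])/d[2]
def proj(f,X):
    K,R,t=[np.asarray(f[k]) for k in("mtx","R","t")]
    p=K@(R@np.asarray(X,float)+t); return p[:2]/p[2]
def tri(fs,uvs):
    P=[np.asarray(f["mtx"])@np.c_[f["R"],f["t"]] for f in fs]
    X=cv2.triangulatePoints(P[0],P[1],np.float64(uvs[0]),np.float64(uvs[1])); return (X[:3]/X[3]).ravel()
E
python3 - <<'E'
from h import *
s=optics.grab_frame("side");t=optics.grab_frame("top")
a=cv2.resize(t["color"][125:175,320:400],(800,500),interpolation=cv2.INTER_CUBIC)[:, :,::-1]
cv2.imwrite("pics/c_top.png",a)
b=cv2.resize(s["color"][150:250,240:320],(480,600),interpolation=cv2.INTER_CUBIC)[:,:,::-1]
cv2.imwrite("pics/c_side.png",b)
# amber & coaster segmentation
for n,f in(("s",s),("t",t)):
    h=cv2.cvtColor(f["color"],cv2.COLOR_RGB2HSV)
    m=cv2.inRange(h,(6,150,90),(20,255,255)); 
    k,l,st,c=cv2.connectedComponentsWithStats(m)
    roi=(300,255) if n=="s" else (226,240)
    i=l[roi[1],roi[0]]; print(n,"amber",st[i],c[i])
    m=cv2.inRange(h,(0,0,110),(180,45,255))
    k,l,st,c=cv2.connectedComponentsWithStats(m)
    roi=(368,225) if n=="s" else (395,225)
    i=l[roi[1],roi[0]]; print(n,"coaster",st[i],c[i])
ts=(226.5,240)
for z in(142+51,): print("head mid",ray(t,(226.5,240.3),193),ray(s,(300,256),193))
print("dec base",ray(t,(238.5,243),60))
print("coaster",ray(t,(395,235),30),ray(s,(368,225.5),30))
E
```

```text
s amber [281 239  38  26 718] [299.07660167 251.20334262]
s coaster [ 341  209   54   34 1460] [367.61986301 225.34520548]
t amber [     0      0    640    480 307186] [319.50380226 239.49979166]
t coaster [ 368  207   55   55 2384] [394.65478188 234.24958054]
head mid [480.53815344 169.94161827 193.        ] [465.24620596 195.63258637 193.        ]
dec base [480.68030778 168.16253347  60.        ]
coaster [ 496.03195328 -140.04675935   30.        ] [ 489.68772342 -130.91237765   30.        ]
```

View pics/c_top.png

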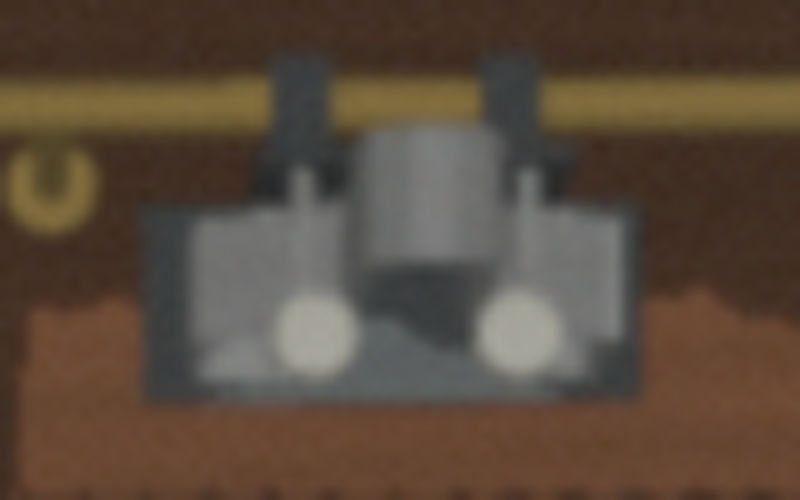

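View pics/c_side.png

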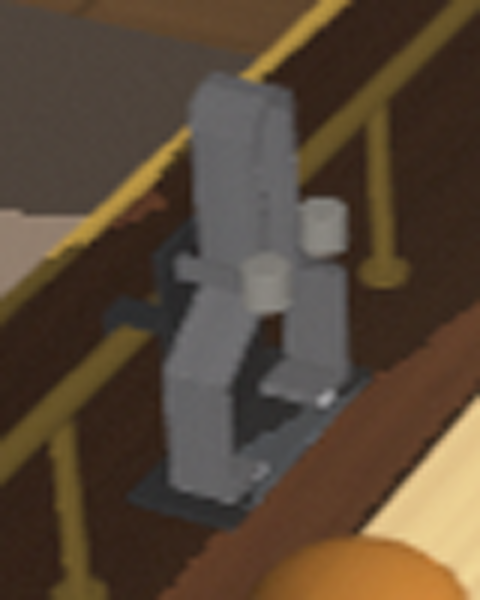

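The top crop shows rollers at about (351.6,158.3) and (371.8,158.2), and the tong's fold centred at about (362.8,144.5). The side crop shows the tong seated upright in the rack, with fold-top corners at about (275,163) and (288,167). Next I'll triangulate to check heights.

```bash
python3 - <<'E'
from h import *
s=optics.grab_frame("side");t=optics.grab_frame("top")
h=cv2.cvtColor(t["color"],cv2.COLOR_RGB2HSV)
m=cv2.inRange(h,(3,150,60),(19,255,255)); m[:, :205]=0;m[:,250:]=0;m[:218]=0;m[262:]=0
k,l,st,c=cv2.connectedComponentsWithStats(m); i=1+st[1:,4].argmax(); print("top amber",st[i],c[i])
hs=cv2.cvtColor(s["color"],cv2.COLOR_RGB2HSV); print(hs[238:286:3,300].tolist())
print("coaster",tri([t,s],[(395,234),(368,225.5)]))
print("head",tri([t,s],[(226.5,240.3),(300,255)]))
# rollers tops  side crop scale 6 -> (325,203)/6, (267,258)/6
A=(240+325/6,150+205/6);B=(240+267/6,150+260/6)
# in top image left = +y
ta=(320+315/10-.5,125+335/10-.5);tb=(320+519/10-.5,125+333/10-.5)
print("rollers L,R",tri([t,s],[ta,B]),tri([t,s],[tb,A]))
print("rollers z116",ray(t,ta,116),ray(t,tb,116),ray(s,B,116),ray(s,A,116))
# ledge front corners top: (145,400),(640,400) z34
for p in((145,400),(640,400),(145,205),(640,205)): print("ledge",ray(t,(320+p[0]/10-.5,125+p[1]/10-.5),34))
print("ledge side",ray(s,(240+130/6,150+495/6),34),ray(s,(240+240/6,150+515/6),34),ray(s,(240+370/6,150+378/6),34))
for p in((355,135),(505,130),(355,262),(500,262)): print("fold",ray(t,(320+p[0]/10-.5,125+p[1]/10-.5),162))
# board corners top/side
for p in((129,355),(526.5,355),(129,182),(525,181)): print("board",ray(t,p,20),proj(s,ray(t,p,20)))
E
```

```text
top amber [235 241   3   7  11] [236.09090909 243.72727273]
[[17, 105, 151], [16, 186, 166], [16, 183, 176], [16, 183, 183], [16, 183, 187], [16, 182, 189], [16, 184, 188], [15, 172, 178], [16, 111, 182], [15, 124, 144], [16, 117, 129], [16, 116, 127], [16, 137, 162], [16, 137, 155], [17, 74, 138], [17, 42, 116]]
coaster [ 496.37977655 -141.92472707   21.06822363]
head [479.94987633 172.428536   173.78305586]
rollers L,R [633.77521815 -50.83947593 115.48524425] [633.58928411 -88.98050679 114.82482576]
rollers z116 [635.81697319 -49.79250807 116.        ] [635.88349794 -87.71379951 116.        ] [631.06147029 -50.69233453 116.        ] [629.96121775 -87.96321719 116.        ]
ledge [637.58548934 -19.40627493  34.        ]
ledge [ 636.80385638 -118.13011844   34.        ]
ledge [676.8385854 -19.6478039  34.       ]
ledge [ 675.99520224 -118.50103356   34.        ]
ledge side [669.53085546 -17.54390994  34.        ] [631.00922882 -22.67732228  34.        ] [ 629.12067525 -110.99510119   34.        ]
fold [663.56412134 -55.150484   162.        ]
fold [664.23004612 -81.92632495 162.        ]
fold [640.70808629 -54.97771401 162.        ]
fold [640.4921537  -80.83190709 162.        ]
board [258.22511398 394.35146781  20.        ] [378.55042451 495.34259288]
board [ 256.63803753 -399.09543646   20.        ] [512.93320392 190.10518674]
board [607.44207276 397.02905317  20.        ] [154.66215604 402.24561992]
board [ 603.56740051 -402.6855159    20.        ] [367.27150727 158.2874413 ]
```

Request:
play_rows --dp '[[0.5,-0.3,0],[1.3,-0.8,0],[2.1,-1.3,0],[2.9,-1.8,0],[3.6,-2.2,0]]' --rot '[[0,0,0.4],[0,0,1.1],[0,0,1.9],[0,0,2.6],[0,0,3.016]]'

```text
clock: 0.72
eef_pos: [304.5, -463.8, 205.5]
tcp_rot: [-3.141, -0.0, -0.004]
contact_force: [0.3, -0.6, 0.1]
opening: 0.999
grasp_force: 0.0
```

Request:
play_rows --dp '[[0.6,-0.7,0],[1.2,-1.4,0],[1.8,-2.1,0],[2.4,-2.8,0],[3.0,-3.5,0]]' --rot '[[0,0,0],[0,0,0],[0,0,0],[0,0,0],[0,0,0]]'

```text
clock: 1.13
eef_pos: [424.6, -324.2, 205.8]
tcp_rot: [3.141, -0.0, -0.0]
contact_force: [0.7, -0.7, 0.1]
opening: 0.999
grasp_force: 0.0
```

Request:
play_rows --dp '[[0.6,-0.7,0],[1.2,-1.4,0],[1.8,-2.1,0],[2.4,-2.8,0],[3.0,-3.5,0]]' --rot '[[0,0,0],[0,0,0],[0,0,0],[0,0,0],[0,0,0]]'

```text
clock: 1.55
eef_pos: [544.6, -184.1, 205.7]
tcp_rot: [3.141, -0.0, 0.0]
contact_force: [0.7, -0.4, 0.0]
opening: 0.999
grasp_force: 0.0
```

Request:
play_rows --dp '[[0.6,-0.7,0],[1.2,-1.4,0],[1.8,-2.1,0],[2.2,-2.6,0],[2.2,-2.6,0]]' --rot '[[0,0,0],[0,0,0],[0,0,0],[0,0,0],[0,0,0]]'

```text
clock: 1.97
eef_pos: [634.5, -77.8, 205.4]
tcp_rot: [-3.14, -0.002, 0.003]
contact_force: [-0.4, -0.1, -0.3]
opening: 1.002
grasp_force: 0.0
```

Request:
play_rows --dp '[[0.2,-0.1,0],[0.4,-0.22,0],[0.4,-0.22,0],[0.4,-0.22,0]]' --rot '[[0,0,0],[0,0,0],[0,0,0],[0,0,0]]'

```text
clock: 2.3
eef_pos: [647.7, -73.5, 205.5]
tcp_rot: [3.141, 0.0, -0.001]
contact_force: [-0.6, 0.3, -1.1]
opening: 1.001
grasp_force: 0.0
```

```bash
python3 - <<'E'
from h import *
s=optics.grab_frame("side");t=optics.grab_frame("top");q=telemetry.sense();p=q["eef_pos"];print(p,q["tcp_rot"])
a=cv2.resize(t["color"][100:190,300:420],(480,360),interpolation=cv2.INTER_CUBIC)
b=cv2.resize(s["color"][110:250,230:330],(320,448),interpolation=cv2.INTER_CUBIC)
im=np.zeros((448,800,3),np.uint8);im[:360,:480]=a;im[:,480:]=b
cv2.imwrite("pics/m1.png",im[:,:,::-1])
for d in((0,0,0),(0,57,-13),(0,-57,-13)):
    X=p+np.array([d[0],d[1],-d[2]]);print(d,proj(t,X),(proj(s,X)-[230,110])*3.2+[480,0])
E
```

```text
[647.23628165 -73.69166846 205.56554999] [ 3.14150356e+00  3.26024585e-04 -8.79069547e-04]
(0, 0, 0) [367.17057431 142.02333521] [640.36845555 111.11889776]
(0, 57, -13) [334.00977316 140.75139416] [589.22171652 134.22781631]
(0, -57, -13) [401.47652923 140.17140858] [685.28646364  50.91625451]
```

View pics/m1.png

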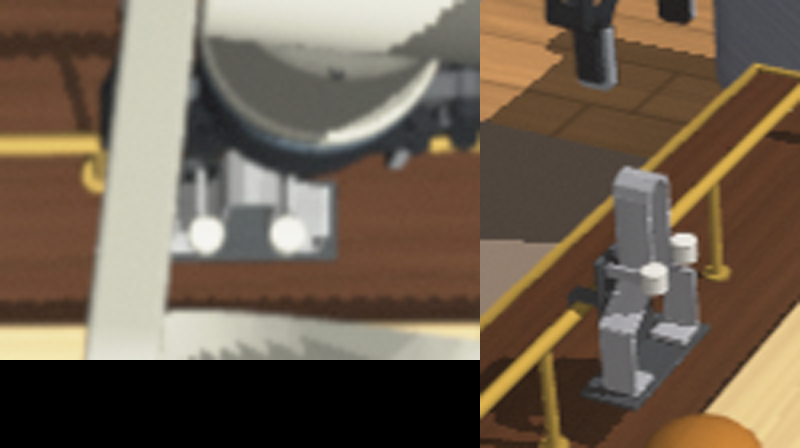

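The side view (right half) shows the fingers straddling the tong in y, well above its fold at crop (640,172), so I'll descend.

Request:
play_rows --dp '[[0.08,-0.1,0.3],[0.08,-0.1,0.8],[0.08,-0.1,1.3],[0.08,-0.1,1.75],[0.08,-0.1,2.03]]' --rot '[[0,0,0],[0,0,0],[0,0,0],[0,0,0],[0,0,0]]'

```text
clock: 2.82
eef_pos: [649.4, -69.0, 121.6]
tcp_rot: [-3.141, 0.003, -0.001]
contact_force: [0.0, -0.9, -0.3]
opening: 0.999
grasp_force: 0.0
```

Request:
play_rows --dp '[[0,0,0],[0,0,0],[0,0,0]]' --rot '[[0,0,0],[0,0,0],[0,0,0]]'

```text
clock: 3.07
eef_pos: [651.5, -69.1, 125.2]
tcp_rot: [3.141, -0.001, -0.0]
contact_force: [0.5, -0.5, 0.7]
opening: 1.002
grasp_force: 0.0
```

```bash
python3 - <<'E'
from h import *
s=optics.grab_frame("side");q=telemetry.sense();p=q["eef_pos"];print(p,q["tcp_rot"])
b=cv2.resize(s["color"][110:250,220:340],(600,700)[:2] if 0 else (514,600),interpolation=cv2.INTER_CUBIC)
cv2.imwrite("pics/m2.png",b[:,:,::-1])
for d in((0,0,0),(0,42,13),(0,-42,13),(0,13,19),(0,-13,19)):
    print(d,(proj(s,p+np.array(d))-[220,110])*600/140)
E
```

```text
[651.73037946 -69.06366587 125.58394774] [ 3.14140884e+00 -1.87178298e-03 -1.48334887e-04]
(0, 0, 0) [254.69768896 309.42404908]
(0, 42, 13) [206.08977823 329.4574692 ]
(0, -42, 13) [297.39514888 241.98728485]
(0, 13, 19) [237.81175235 286.60742511]
(0, -13, 19) [266.15262056 259.65541259]
```

View pics/m2.png

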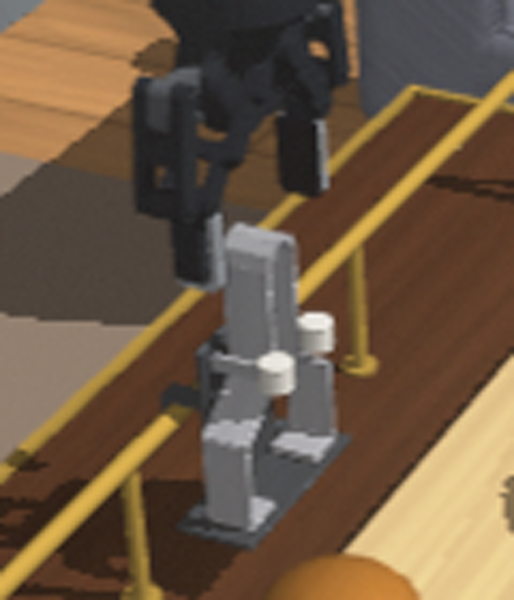

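The side view shows the handle top at crop (262,232) and the open fingertips at (197,288) and (308,190). That puts the tips higher than I computed. I'll half close the fingers and measure where the tips really are.

```bash
python3 - <<'E'
from h import *
np.save("f1.npy",optics.grab_frame("side")["color"])
E
```

Request:
play_rows --dp '[[0,0,0],[0,0,0],[0,0,0],[0,0,0],[0,0,0]]' --rot '[[0,0,0],[0,0,0],[0,0,0],[0,0,0],[0,0,0]]' --fingers 0.5 --grip_force 60

```text
clock: 3.58
eef_pos: [650.9, -69.0, 124.5]
tcp_rot: [3.142, -0.0, -0.0]
contact_force: [0.0, 0.1, 0.0]
opening: 0.501
grasp_force: 0.0
```

```bash
python3 - <<'E'
from h import *
s=optics.grab_frame("side");a=np.load("f1.npy").astype(int);b=s["color"].astype(int)
q=telemetry.sense();p=q["eef_pos"];print(p,q["opening"])
m=(abs(a-b).sum(2)>60).astype(np.uint8);m[:120]=0;m[210:]=0
ys,xs=np.nonzero(m);print(xs.min(),xs.max(),ys.max())
for x in range(xs.min(),xs.max()+1):
    c=np.nonzero(m[:,x])[0]
    if len(c): print(x,c.min(),c.max(),end="; ")
im=np.hstack([cv2.resize(z[110:200,240:310].astype(np.uint8),(400,514),interpolation=cv2.INTER_CUBIC) for z in(a,b)])
for d in((0,21,7),(0,-21,7),(0,42,13),(0,-42,13)): print(d,proj(s,p+np.array(d)))
cv2.imwrite("pics/m3.png",im[:,:,::-1])
E
```

```text
[650.90348046 -68.92394309 124.46553175] 0.4975501344146274
250 569 177
250 129 131; 251 128 156; 252 127 158; 253 127 159; 254 127 159; 255 128 159; 256 129 160; 257 128 160; 258 128 160; 259 128 161; 260 127 168; 261 126 174; 262 125 174; 263 126 176; 264 126 176; 265 126 176; 266 132 177; 267 132 177; 268 161 177; 269 160 177; 270 140 175; 271 149 176; 272 142 176; 273 142 176; 274 142 176; 275 142 175; 276 148 168; 277 146 176; 278 142 175; 279 141 168; 280 139 162; 281 139 163; 282 137 163; 283 137 163; 284 136 163; 285 135 163; 286 136 163; 287 155 164; 288 148 164; 289 148 165; 290 148 164; 291 147 164; 292 120 155; 293 120 155; 294 120 154; 295 120 153; 296 122 153; 297 126 129; 298 120 129; 299 120 129; 300 120 128; 301 120 127; 566 126 126; 569 136 136; (0, 21, 7) [274.21393474 184.90278412]
(0, -21, 7) [284.81276953 174.64994858]
(0, 42, 13) [268.47561248 187.51228308]
(0, -42, 13) [289.75628205 167.07455795]
```

View pics/m3.png

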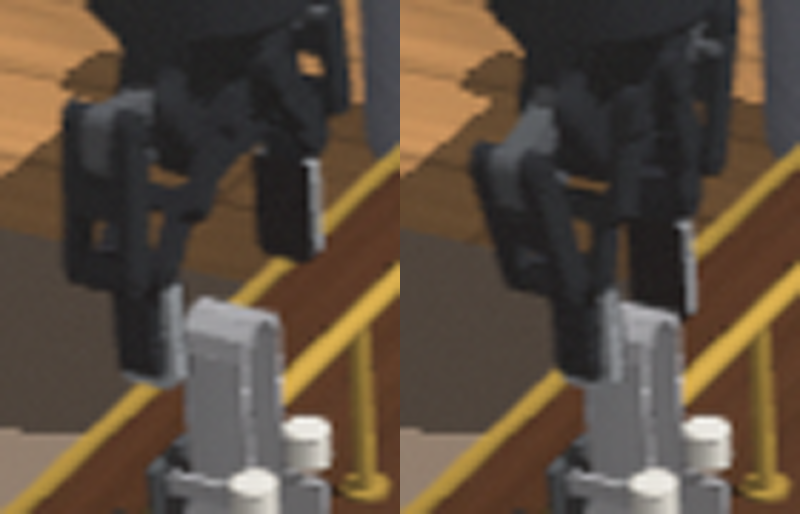

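The right half (fingers half open) shows tips at crop (580,380) and (670,315) against a handle top at (640,308). The tips overlap the handle by only about 16 mm, so I'll lower gently while watching the force.

Request:
play_rows --dp '[[0,0,0.05],[0,0,0.1],[0,0,0.15],[0,0,0.2],[0,0,0.25]]' --rot '[[0,0,0],[0,0,0],[0,0,0],[0,0,0],[0,0,0]]'

```text
clock: 4.05
eef_pos: [650.8, -68.9, 114.0]
tcp_rot: [-3.142, 0.0, -0.0]
contact_force: [0.1, 0.2, 0.0]
opening: 0.501
grasp_force: 0.0
```

```bash
python3 - <<'E'
from h import *
s=optics.grab_frame("side");t=optics.grab_frame("top");b=s["color"]
q=telemetry.sense();p=q["eef_pos"];print(p,q["opening"],q["contact_force"])
im=np.zeros((600,800,3),np.uint8)
im[:,:400]=cv2.resize(b[120:240,240:320],(400,600),interpolation=cv2.INTER_CUBIC)
im[:320,400:]=cv2.resize(t["color"][120:184,320:400],(400,320),interpolation=cv2.INTER_CUBIC)
cv2.imwrite("pics/m4.png",im[:,:,::-1])
for d in((0,21,7),(0,-21,7),(0,0,0)): print(d,(proj(s,p+np.array(d))-[240,120])*5)
for X in((650,-69,168),(650,-69,34),(650,-69+41,34),(633,-49,116),(633,-89,116)): print(X,(proj(s,X)-[240,120])*5)
E
```

```text
[650.56344697 -68.87990382 113.82843174] 0.5007925749604547 [0.61367438 0.16392306 0.23618317]
(0, 21, 7) [173.62491754 348.50300504]
(0, -21, 7) [226.29008126 296.88715874]
(0, 0, 0) [201.38654675 337.74516677]
(650, -69, 168) [194.19399316 216.06892752]
(650, -69, 34) [214.6915729  506.20377135]
(650, -28, 34) [164.51064886 560.25632934]
(633, -49, 116) [215.92240056 367.72226328]
(633, -89, 116) [265.23106729 317.92794251]
```

View pics/m4.png

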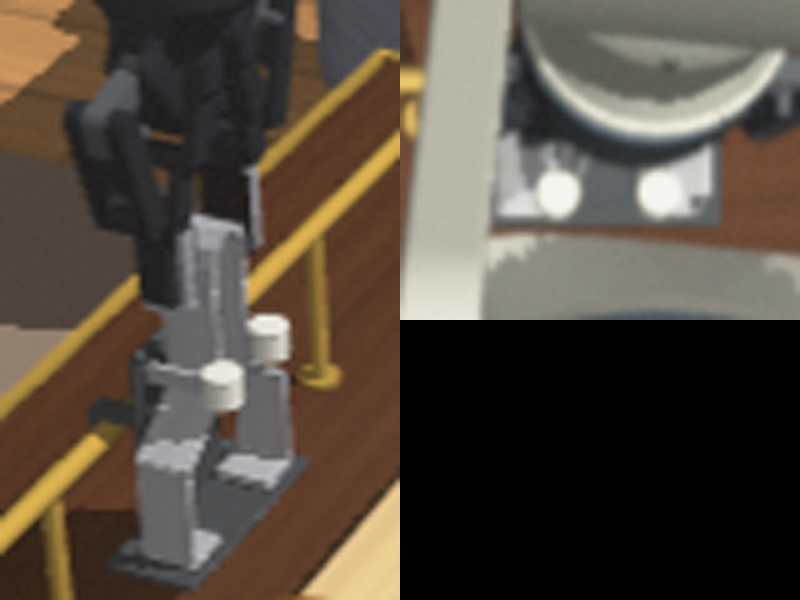

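The fingertips are at crop (165,308) and (255,248). The rollers are at (222,372) and (268,322), about 25 mm below the tips. I'll lower 12 mm more, then close.

Request:
play_rows --dp '[[0,0,0.05],[0,0,0.1],[0,0,0.2],[0,0,0.3],[0,0,0.3]]' --rot '[[0,0,0],[0,0,0],[0,0,0],[0,0,0],[0,0,0]]'

```text
clock: 4.57
eef_pos: [650.2, -68.9, 101.3]
tcp_rot: [-3.141, 0.001, -0.0]
contact_force: [-0.4, 0.0, -0.1]
opening: 0.501
grasp_force: 0.0
```

Request:
play_rows --dp '[[0,0,0],[0,0,0],[0,0,0],[0,0,0],[0,0,0]]' --rot '[[0,0,0],[0,0,0],[0,0,0],[0,0,0],[0,0,0]]' --fingers 0.1 --grip_force 70

```text
clock: 4.98
eef_pos: [650.7, -68.8, 102.3]
tcp_rot: [-3.141, 0.0, 0.0]
contact_force: [0.9, 1.3, -1.2]
opening: 0.294
grasp_force: 68.8
```

Request:
play_rows --dp '[[0,0,0],[0,0,0],[0,0,0],[0,0,0],[0,0,0]]' --rot '[[0,0,0],[0,0,0],[0,0,0],[0,0,0],[0,0,0]]'

```text
clock: 5.4
eef_pos: [650.8, -68.8, 102.3]
tcp_rot: [-3.141, 0.0, -0.0]
contact_force: [-0.3, 0.7, -2.2]
opening: 0.287
grasp_force: 68.8
```

Request:
play_rows --dp '[[0,0,-0.03],[-0.1,0,-0.03],[-0.25,0,-0.03],[-0.45,0,-0.03],[-0.7,0,-0.03]]' --rot '[[0,0,0],[0,0,0],[0,0,0],[0,0,0],[0,0,0]]' --grip_force 90

```text
clock: 5.82
eef_pos: [623.0, -69.0, 104.0]
tcp_rot: [3.141, -0.002, 0.0]
contact_force: [2.8, 0.7, -2.4]
opening: 0.286
grasp_force: 88.8
```

Request:
play_rows --dp '[[-0.2,0,0],[-0.5,0,0],[-0.9,0,0],[-0.9,0,0]]' --rot '[[0,0,0],[0,0,0],[0,0,0],[0,0,0]]'

```text
clock: 6.15
eef_pos: [582.3, -69.0, 103.0]
tcp_rot: [-3.142, 0.005, -0.0]
contact_force: [-1.1, 0.2, -2.7]
opening: 0.291
grasp_force: 89.0
```

Request:
play_rows --dp '[[0,-0.2,-0.6],[0,-0.7,-1.3],[0,-1.3,-2.0],[0,-2.0,-2.6],[0,-2.7,-3.06]]' --rot '[[0,0,0],[0,0,0],[0,0,0],[0,0,0],[0,0,0]]'

```text
clock: 6.57
eef_pos: [587.0, 39.6, 228.4]
tcp_rot: [3.141, -0.002, -0.001]
contact_force: [0.9, 0.6, -2.5]
opening: 0.291
grasp_force: 89.1
```

Request:
play_rows --dp '[[0,-0.8,0],[0,-1.6,0],[0,-2.4,0],[0,-3.0,0],[0,-3.33,0]]' --rot '[[0,0,0],[0,0,0],[0,0,0],[0,0,0],[0,0,0]]'

```text
clock: 6.98
eef_pos: [586.3, 174.7, 226.0]
tcp_rot: [-3.141, 0.0, 0.002]
contact_force: [0.1, -0.4, -2.8]
opening: 0.291
grasp_force: 89.1
```

Request:
play_rows --dp '[[0,0,0],[0,0,0],[0,0,0]]' --rot '[[0,0,0],[0,0,0],[0,0,0]]'

```text
clock: 7.23
eef_pos: [586.7, 171.1, 225.8]
tcp_rot: [3.141, 0.001, -0.0]
contact_force: [-0.4, 0.4, -2.7]
opening: 0.287
grasp_force: 89.2
```

```bash
python3 - <<'E'
from h import *
s=optics.grab_frame("side");t=optics.grab_frame("top")
q=telemetry.sense();p=q["eef_pos"];print(p,q["opening"],q["tcp_rot"])
im=np.zeros((600,800,3),np.uint8)
im[:,:400]=cv2.resize(s["color"][200:320,250:330] if 0 else s["color"][180:330,240:340],(400,600),interpolation=cv2.INTER_CUBIC)
im[:400,400:]=cv2.resize(t["color"][170:270,180:280],(400,400),interpolation=cv2.INTER_CUBIC)
cv2.imwrite("pics/m5.png",im[:,:,::-1])
o=p-[0,0,68.3]
for d in((-12,41,0),(-12,-41,0),(12,41,0),(-12,20,5),(-12,-20,5),(0,0,134)): print("tong",d,(proj(s,o+np.array(d))-[240,180])*4)
for d in((0,0,0),(0,0,74),(0,0,48),(0,0,24)): print("stop",d,(proj(s,np.array(d)+[480,171,121])-[240,180])*4,(proj(t,np.array(d)+[480,171,121])-[180,170])*4)
E
```

```text
[586.88704785 170.88088097 225.90732948] 0.2869449152718217 [ 3.14108392e+00  2.84006204e-04 -1.27648247e-03]
tong (-12, 41, 0) [-29.98993611 327.91746568]
tong (-12, -41, 0) [ 79.55038182 213.17391801]
tong (12, 41, 0) [-82.64491338 311.8755116 ]
tong (-12, 20, 5) [ -1.90689065 286.96667934]
tong (-12, -20, 5) [ 51.68475546 231.17185874]
tong (0, 0, 134) [-35.6277599  -32.29828162]
stop (0, 0, 0) [243.4653549 404.6779987] [209.04148476 288.71849661]
stop (0, 0, 74) [235.28696122 252.41057356] [182.80168091 282.26994386]
stop (0, 0, 48) [238.2467807  307.51724947] [192.43445472 284.63724243]
stop (0, 0, 24) [240.89468383 356.8165872 ] [200.92004614 286.72261563]
```

View pics/m5.png

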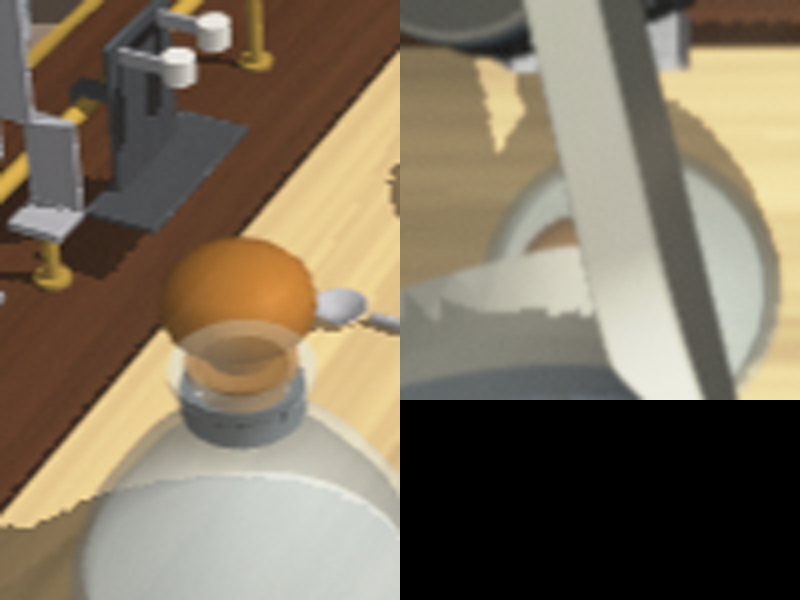

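The tong's right claw and leg at crop (50,235) and (80,215) match the predictions to within 1–3 px. The stopper head is centred at col 240 and the lip at row 360, which puts the stopper at about (479,172). The tong is level with the waist gap, so I'll advance in −x.

Request:
play_rows --dp '[[-0.2,-0.025,0],[-0.5,-0.025,0],[-0.8,-0.025,0],[-1.1,-0.025,0],[-1.3,-0.025,0]]' --rot '[[0,0,0],[0,0,0],[0,0,0],[0,0,0],[0,0,0]]'

```text
clock: 7.75
eef_pos: [532.7, 173.0, 226.0]
tcp_rot: [3.141, 0.001, 0.0]
contact_force: [0.9, -0.1, -1.0]
opening: 0.284
grasp_force: 89.2
```

Request:
play_rows --dp '[[-0.15,0,0],[-0.35,0,0],[-0.55,0,0],[-0.7,0,0],[-0.8,0,0]]' --rot '[[0,0,0],[0,0,0],[0,0,0],[0,0,0],[0,0,0]]'

```text
clock: 8.17
eef_pos: [502.1, 173.3, 226.0]
tcp_rot: [3.142, 0.0, 0.0]
contact_force: [0.2, 0.1, -2.3]
opening: 0.291
grasp_force: 89.2
```

Request:
play_rows --dp '[[-0.12,0.01,0],[-0.25,0.02,0],[-0.4,0.02,0],[-0.55,0.02,0],[-0.57,0.02,0]]' --rot '[[0,0,0],[0,0,0],[0,0,0],[0,0,0],[0,0,0]]'

```text
clock: 8.58
eef_pos: [478.9, 172.4, 225.9]
tcp_rot: [3.141, 0.001, 0.0]
contact_force: [-0.1, -0.6, -2.5]
opening: 0.293
grasp_force: 89.2
```

```bash
python3 - <<'E'
from h import *
s=optics.grab_frame("side")
q=telemetry.sense();print(q["eef_pos"],q["contact_force"],q["wrist_torque"])
im=cv2.resize(s["color"][200:320,245:345],(720,600) if 0 else (500,600),interpolation=cv2.INTER_CUBIC)
cv2.imwrite("pics/m6.png",im[:,:,::-1])
E
```

```text
[479.40631966 172.44750006 225.99515369] [ 0.96542603  0.19560469 -2.44624259] [ 0.0271553  -0.0014473  -0.00248404]
```

View pics/m6.png

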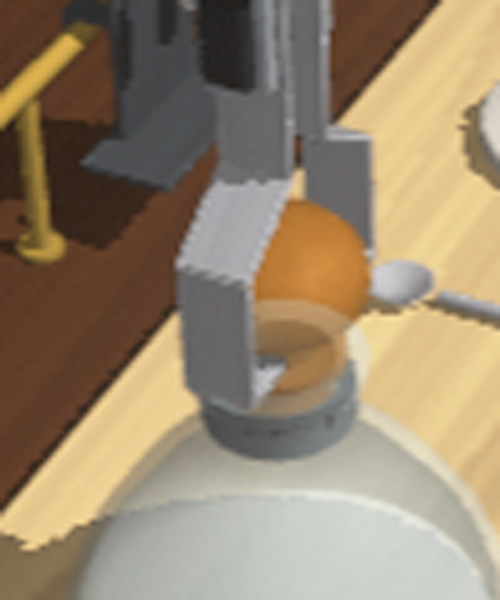

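The near leg and claw sit beside the waist under the amber head, around crop (265,375), with no contact force. Lifting slowly.

Request:
play_rows --dp '[[0,0,-0.06],[0,0,-0.12],[0,0,-0.17],[0,0,-0.22],[0,0,-0.27]]' --rot '[[0,0,0],[0,0,0],[0,0,0],[0,0,0],[0,0,0]]'

```text
clock: 9.05
eef_pos: [479.9, 172.3, 236.5]
tcp_rot: [3.141, 0.001, -0.0]
contact_force: [0.4, -0.2, -9.4]
opening: 0.287
grasp_force: 88.7
```

Request:
play_rows --dp '[[0,0,-0.05],[0,0,-0.1],[0,0,-0.15],[0,0,-0.2],[0,0,-0.25]]' --rot '[[0,0,0],[0,0,0],[0,0,0],[0,0,0],[0,0,0]]'

```text
clock: 9.47
eef_pos: [480.2, 172.5, 247.2]
tcp_rot: [-3.141, -0.0, -0.0]
contact_force: [1.1, 0.4, -4.4]
opening: 0.29
grasp_force: 89.4
```

Request:
play_rows --dp '[[0,0,-0.05],[0,0,-0.1],[0,0,-0.15],[0,0,-0.2],[0,0,-0.25]]' --rot '[[0,0,0],[0,0,0],[0,0,0],[0,0,0],[0,0,0]]'

```text
clock: 9.88
eef_pos: [480.1, 172.5, 257.1]
tcp_rot: [-3.142, -0.0, -0.0]
contact_force: [-0.4, -0.1, -3.4]
opening: 0.294
grasp_force: 89.4
```

Request:
play_rows --dp '[[0,0,-0.1],[0,0,-0.2],[0,0,-0.3],[0,0,-0.4],[0,0,-0.5]]' --rot '[[0,0,0],[0,0,0],[0,0,0],[0,0,0],[0,0,0]]'

```text
clock: 10.3
eef_pos: [480.1, 172.5, 277.3]
tcp_rot: [-3.141, -0.0, -0.0]
contact_force: [-0.7, 0.0, -4.3]
opening: 0.287
grasp_force: 89.4
```

Request:
play_rows --dp '[[0,0,-0.05],[0,0,-0.1],[0,0,-0.1],[0,0,-0.1],[0,0,-0.1]]' --rot '[[0,0,0],[0,0,0],[0,0,0],[0,0,0],[0,0,0]]'

```text
clock: 10.72
eef_pos: [479.9, 172.4, 280.6]
tcp_rot: [3.142, 0.0, -0.0]
contact_force: [-0.1, 0.7, -3.2]
opening: 0.287
grasp_force: 89.4
```

```bash
cat >> h.py <<'E'
def amber(f,box):
    h=cv2.cvtColor(f["color"],cv2.COLOR_RGB2HSV); m=cv2.inRange(h,(8,165,100),(19,255,255))
    k=np.zeros_like(m);x0,x1,y0,y1=box;k[y0:y1,x0:x1]=1;m*=k
    n,l,st,c=cv2.connectedComponentsWithStats(m);i=1+st[1:,4].argmax();return st[i],c[i]
E
python3 - <<'E'
from h import *
s=optics.grab_frame("side");p=telemetry.sense()["eef_pos"];print(p)
print(amber(s,(250,350,190,300)))
for z in(169,190): print(z,proj(s,(480,172.5,z)),proj(s,(480,172.5,z+48)))
E
```

```text
[479.9478211  172.42609394 280.55612345]
(array([293, 213,  25,  48, 842], dtype=int32), array([304.14133017, 235.14370546]))
169 [299.10083993 257.43880386] [297.6994013  231.62990254]
190 [298.49822264 246.34100072] [297.05856304 219.82822162]
```

The stopper is out and carried; its image has risen about 48 mm. I'll move it over to the coaster smoothly.

Request:
play_rows --dp '[[0,0.04,0],[0,0.12,0],[0.01,0.24,0],[0.02,0.4,0],[0.03,0.6,0]]' --rot '[[0,0,0],[0,0,0],[0,0,0],[0,0,0],[0,0,0]]'

```text
clock: 11.18
eef_pos: [481.3, 147.9, 280.8]
tcp_rot: [3.142, 0.0, 0.0]
contact_force: [1.3, -0.4, -3.8]
opening: 0.29
grasp_force: 89.4
```

Request:
play_rows --dp '[[0.01,0.22,0],[0.02,0.47,0],[0.03,0.72,0],[0.04,0.97,0],[0.05,1.22,0]]' --rot '[[0,0,0],[0,0,0],[0,0,0],[0,0,0],[0,0,0]]'

```text
clock: 11.6
eef_pos: [483.3, 98.4, 280.8]
tcp_rot: [3.142, -0.0, -0.0]
contact_force: [0.1, -0.6, -4.1]
opening: 0.293
grasp_force: 89.4
```

Request:
play_rows --dp '[[0.01,0.25,0],[0.02,0.5,0],[0.03,0.75,0],[0.04,1.0,0],[0.05,1.25,0]]' --rot '[[0,0,0],[0,0,0],[0,0,0],[0,0,0],[0,0,0]]'

```text
clock: 12.02
eef_pos: [485.3, 48.6, 280.8]
tcp_rot: [3.142, 0.0, -0.0]
contact_force: [0.2, -0.8, -4.3]
opening: 0.286
grasp_force: 89.4
```

Request:
play_rows --dp '[[0.01,0.25,0],[0.02,0.5,0],[0.03,0.75,0],[0.04,1.0,0],[0.05,1.25,0]]' --rot '[[0,0,0],[0,0,0],[0,0,0],[0,0,0],[0,0,0]]'

```text
clock: 12.43
eef_pos: [487.3, -1.3, 280.8]
tcp_rot: [3.142, 0.0, -0.0]
contact_force: [-0.2, 0.2, -3.8]
opening: 0.291
grasp_force: 89.4
```

Request:
play_rows --dp '[[0.01,0.25,0],[0.02,0.5,0],[0.03,0.75,0],[0.04,1.0,0],[0.05,1.25,0]]' --rot '[[0,0,0],[0,0,0],[0,0,0],[0,0,0],[0,0,0]]'

```text
clock: 12.85
eef_pos: [489.3, -51.3, 280.8]
tcp_rot: [3.142, 0.0, -0.0]
contact_force: [0.3, 0.6, -3.7]
opening: 0.291
grasp_force: 89.4
```

Request:
play_rows --dp '[[0.01,0.25,0],[0.02,0.5,0],[0.03,0.75,0],[0.04,1.0,0],[0.05,1.25,0]]' --rot '[[0,0,0],[0,0,0],[0,0,0],[0,0,0],[0,0,0]]'

```text
clock: 13.27
eef_pos: [491.3, -101.3, 280.8]
tcp_rot: [3.142, -0.0, -0.0]
contact_force: [-0.1, -0.3, -2.8]
opening: 0.291
grasp_force: 89.4
```

Request:
play_rows --dp '[[0.01,0.24,0],[0.01,0.44,0],[0.02,0.64,0],[0.02,0.8,0],[0.02,0.9,0]]' --rot '[[0,0,0],[0,0,0],[0,0,0],[0,0,0],[0,0,0]]'

```text
clock: 13.68
eef_pos: [492.1, -137.2, 280.7]
tcp_rot: [3.142, 0.0, -0.0]
contact_force: [-0.1, 0.3, -3.5]
opening: 0.288
grasp_force: 89.4
```

```bash
python3 - <<'E'
from h import *
s=optics.grab_frame("side");q=telemetry.sense();p=q["eef_pos"];print(p,q["tcp_rot"],q["contact_force"])
print(amber(s,(280,500,60,300)))
X=np.array([p[0],p[1],p[2]-68.3+5]); print("head underside, apex",proj(s,X),proj(s,X+[0,0,26]),proj(s,X-[0,0,48]))
E
```

```text
[ 492.07229165 -137.44327773  280.71308491] [ 3.14122813e+00  1.33305028e-04 -4.23683747e-04] [ 0.33726705 -0.59145263 -3.29407832]
(array([360, 126,  28,  41, 539], dtype=int32), array([375.73654917, 145.92207792]))
head underside, apex [370.44385822 139.98716354] [370.79849128 127.10925349] [369.81348017 162.87829453]
```

Request:
play_rows --dp '[[0,0,0.05],[0,0,0.15],[0,0,0.3],[0,0,0.5],[0,0,0.75]]' --rot '[[0,0,0],[0,0,0],[0,0,0],[0,0,0],[0,0,0]]'

```text
clock: 14.15
eef_pos: [492.2, -136.1, 250.1]
tcp_rot: [3.142, -0.0, 0.0]
contact_force: [0.1, -0.8, -4.1]
opening: 0.286
grasp_force: 89.4
```

Request:
play_rows --dp '[[0,0,0.25],[0,0,0.5],[0,0,0.75],[0,0,1.0],[0,0,1.25]]' --rot '[[0,0,0],[0,0,0],[0,0,0],[0,0,0],[0,0,0]]'

```text
clock: 14.57
eef_pos: [492.0, -136.3, 199.6]
tcp_rot: [-3.141, 0.0, -0.0]
contact_force: [0.2, 0.2, -3.4]
opening: 0.292
grasp_force: 89.4
```

Request:
play_rows --dp '[[0,0,0.25],[0,0,0.5],[0,0,0.7],[0,0,0.85],[0,0,0.95]]' --rot '[[0,0,0],[0,0,0],[0,0,0],[0,0,0],[0,0,0]]'

```text
clock: 14.98
eef_pos: [491.8, -136.3, 161.9]
tcp_rot: [-3.141, 0.001, -0.0]
contact_force: [-0.1, 0.9, -3.8]
opening: 0.291
grasp_force: 89.4
```

Request:
play_rows --dp '[[0,0,0.05],[0,0,0.1],[0,0,0.13],[0,0,0.16],[0,0,0.18]]' --rot '[[0,0,0],[0,0,0],[0,0,0],[0,0,0],[0,0,0]]'

```text
clock: 15.4
eef_pos: [492.3, -136.4, 155.8]
tcp_rot: [3.141, -0.0, -0.0]
contact_force: [-0.2, -0.0, -3.6]
opening: 0.289
grasp_force: 89.4
```

```bash
python3 - <<'E'
from h import *
s=optics.grab_frame("side");q=telemetry.sense();p=q["eef_pos"];print(p,q["contact_force"])
print(amber(s,(280,500,60,300)))
X=np.array([p[0],p[1],p[2]-68.3+5]); print("head underside, apex,foot",proj(s,X),proj(s,X+[0,0,26]),proj(s,X-[0,0,48]))
E
```

```text
[ 492.17712131 -136.3598752   155.64629383] [ 0.07585352 -0.92682878 -3.6654622 ]
(array([362, 185,  23,  37, 401], dtype=int32), array([374.32418953, 201.41147132]))
head underside, apex,foot [368.60142399 197.6701945 ] [368.9110834  186.30795963] [368.04974571 217.9127512 ]
```

Request:
play_rows --dp '[[0,0,0.04],[0,0,0.08],[0,0,0.12],[0,0,0.16],[0,0,0.2]]' --rot '[[0,0,0],[0,0,0],[0,0,0],[0,0,0],[0,0,0]]'

```text
clock: 15.87
eef_pos: [492.1, -136.3, 147.4]
tcp_rot: [-3.142, 0.0, -0.0]
contact_force: [0.5, -0.8, -4.6]
opening: 0.292
grasp_force: 89.4
```

Request:
play_rows --dp '[[0,0,0.03],[0,0,0.06],[0,0,0.09],[0,0,0.12],[0,0,0.15]]' --rot '[[0,0,0],[0,0,0],[0,0,0],[0,0,0],[0,0,0]]'

```text
clock: 16.28
eef_pos: [492.1, -136.3, 141.5]
tcp_rot: [3.142, -0.0, -0.0]
contact_force: [0.2, 0.7, -4.6]
opening: 0.293
grasp_force: 89.4
```

Request:
play_rows --dp '[[0,0,0.03],[0,0,0.06],[0,0,0.09],[0,0,0.12],[0,0,0.15]]' --rot '[[0,0,0],[0,0,0],[0,0,0],[0,0,0],[0,0,0]]'

```text
clock: 16.7
eef_pos: [492.2, -136.3, 135.6]
tcp_rot: [3.142, -0.0, -0.0]
contact_force: [-0.1, 0.2, -1.8]
opening: 0.289
grasp_force: 89.5
```

```bash
python3 - <<'E'
from h import *
s=optics.grab_frame("side");q=telemetry.sense();p=q["eef_pos"];print(p,q["contact_force"])
print(amber(s,(280,500,60,300)))
E
```

```text
[ 492.02881705 -136.33154233  135.34425   ] [-0.30734645  0.30239502 -1.857708  ]
(array([366, 191,  18,  37, 365], dtype=int32), array([374.51232877, 207.83561644]))
```

Request:
play_rows --dp '[[0,0,0.02],[0,0,0.04],[0,0,0.04],[0,0,0.04]]' --rot '[[0,0,0],[0,0,0],[0,0,0],[0,0,0]]'

```text
clock: 17.08
eef_pos: [492.0, -136.3, 134.0]
tcp_rot: [-3.142, 0.0, -0.0]
contact_force: [-1.0, -0.4, -1.4]
opening: 0.289
grasp_force: 89.5
```

Request:
play_rows --dp '[[0.03,0,0],[0.1,0,0],[0.2,0,0],[0.32,0,0],[0.45,0,0]]' --rot '[[0,0,0],[0,0,0],[0,0,0],[0,0,0],[0,0,0]]'

```text
clock: 17.5
eef_pos: [510.7, -136.4, 134.1]
tcp_rot: [3.142, -0.0, -0.0]
contact_force: [0.3, -0.4, -2.4]
opening: 0.286
grasp_force: 89.5
```

```bash
python3 - <<'E'
from h import *
s=optics.grab_frame("side");q=telemetry.sense();p=q["eef_pos"];print(p,q["contact_force"])
print(amber(s,(280,500,60,300)))
for z in(78,104):print(proj(s,(492,-136.3,z)))
E
```

```text
[ 511.9227956  -136.47466101  134.17893395] [ 1.44866383 -0.64431512 -1.90883977]
(array([360, 191,  24,  37, 602], dtype=int32), array([370.90697674, 206.28239203]))
[368.50563448 203.85346393]
[368.81194861 192.64773323]
```

Request:
play_rows --dp '[[0.15,0,0],[0.35,0,0],[0.65,0,0],[1.0,0,0],[1.35,0,0]]' --rot '[[0,0,0],[0,0,0],[0,0,0],[0,0,0],[0,0,0]]'

```text
clock: 17.97
eef_pos: [565.6, -136.3, 134.0]
tcp_rot: [3.142, -0.001, -0.0]
contact_force: [0.5, 0.1, -1.7]
opening: 0.285
grasp_force: 89.6
```

Request:
play_rows --dp '[[0.3,0,0],[0.5,-0.3,0.1],[0.54,-0.8,0.35],[0.54,-1.3,0.6],[0.54,-1.68,0.76]]' --rot '[[0,0,0],[0,0,0],[0,0,0],[0,0,0],[0,0,0]]'

```text
clock: 18.38
eef_pos: [585.7, -67.2, 102.3]
tcp_rot: [-3.141, 0.001, -0.0]
contact_force: [-0.3, 0.4, -2.7]
opening: 0.287
grasp_force: 89.6
```

Request:
play_rows --dp '[[0,0,0],[0,0,0],[0,0,0],[0,0,0]]' --rot '[[0,0,0],[0,0,0],[0,0,0],[0,0,0]]'

```text
clock: 18.72
eef_pos: [586.2, -69.6, 104.0]
tcp_rot: [3.141, -0.001, -0.0]
contact_force: [-0.3, -0.5, -1.1]
opening: 0.29
grasp_force: 89.8
```

```bash
python3 - <<'E'
from h import *
s=optics.grab_frame("side");q=telemetry.sense();p=q["eef_pos"];print(p,q["tcp_rot"],q["contact_force"])
print(amber(s,(330,500,160,240)))
E
```

```text
[586.17414544 -69.75122003 104.03319102] [ 3.14136175e+00 -8.93679734e-04 -6.98606397e-04] [-0.51086991 -0.38631237 -1.82120002]
(array([356, 191,  28,  37, 659], dtype=int32), array([369.92109256, 205.94233687]))
```

Request:
play_rows --dp '[[0.1,-0.02,0.02],[0.3,-0.02,0.02],[0.5,-0.02,0.02],[0.7,-0.02,0.02],[0.85,-0.02,0.02]]' --rot '[[0,0,0],[0,0,0],[0,0,0],[0,0,0],[0,0,0]]'

```text
clock: 19.18
eef_pos: [620.0, -68.4, 102.6]
tcp_rot: [-3.141, 0.002, -0.0]
contact_force: [-5.3, 0.4, -0.7]
opening: 0.292
grasp_force: 89.8
```

Request:
play_rows --dp '[[0.15,0,0],[0.3,0,0],[0.45,0,0],[0.6,0,0],[0.7,0,0]]' --rot '[[0,0,0],[0,0,0],[0,0,0],[0,0,0],[0,0,0]]'

```text
clock: 19.6
eef_pos: [648.8, -68.3, 102.8]
tcp_rot: [3.142, -0.001, 0.0]
contact_force: [-0.8, -0.7, -2.3]
opening: 0.293
grasp_force: 89.7
```

Request:
play_rows --dp '[[0.03,0,0],[0.06,0,0],[0.06,0,0],[0.06,0,0]]' --rot '[[0,0,0],[0,0,0],[0,0,0],[0,0,0]]'

```text
clock: 19.93
eef_pos: [650.6, -68.3, 103.1]
tcp_rot: [3.142, -0.001, -0.0]
contact_force: [1.4, -0.6, -2.6]
opening: 0.287
grasp_force: 89.8
```

Request:
play_rows --dp '[[0,0,0.01],[0,0,0.02],[0,0,0.02]]' --rot '[[0,0,0],[0,0,0],[0,0,0]]'

```text
clock: 20.18
eef_pos: [650.6, -68.4, 102.4]
tcp_rot: [3.141, -0.001, -0.0]
contact_force: [1.6, 0.9, 0.1]
opening: 0.293
grasp_force: 89.9
```

Request:
play_rows --dp '[[0,0,0],[0,0,0],[0,0,0],[0,0,0],[0,0,0]]' --rot '[[0,0,0],[0,0,0],[0,0,0],[0,0,0],[0,0,0]]' --fingers 0.6

```text
clock: 20.6
eef_pos: [649.9, -68.3, 101.9]
tcp_rot: [-3.142, 0.0, -0.0]
contact_force: [-0.3, 0.9, -0.4]
opening: 0.602
grasp_force: 0.0
```

Request:
play_rows --dp '[[0,0,-0.2],[0,0,-0.7],[0,0,-1.4],[0,0,-2.1],[0,0,-2.8]]' --rot '[[0,0,0],[0,0,0],[0,0,0],[0,0,0],[0,0,0]]'

```text
clock: 21.02
eef_pos: [649.8, -68.3, 215.7]
tcp_rot: [-3.142, 0.0, -0.0]
contact_force: [0.2, 0.5, -1.0]
opening: 0.602
grasp_force: 0.0
```

Request:
play_rows --dp '[[-0.2,0,-0.3],[-0.7,0.2,-0.5],[-1.2,0.4,-0.5],[-1.2,0.4,-0.5],[-1.2,0.4,-0.5]]' --rot '[[0,0,0],[0,0,0],[0,0,0],[0,0,0],[0,0,0]]'

```text
clock: 21.43
eef_pos: [600.9, -84.6, 234.2]
tcp_rot: [-3.142, 0.0, -0.001]
contact_force: [0.1, -0.4, -0.7]
opening: 0.6
grasp_force: 0.0
```

```bash
python3 - <<'E'
from h import *
s=optics.grab_frame("side");q=telemetry.sense();print(q["eef_pos"],q["contact_force"],q["clock"])
print(amber(s,(330,500,160,240)))
# compare rack region with initial picture
a=cv2.imread("pics/side0.png")[158:235,262:302][:,:,::-1]; b=s["color"][158:235,262:302]
d=abs(a.astype(int)-b).sum(2)
print("diff mean",d.mean(),(d>90).mean(), cv2.phaseCorrelate(np.float64(cv2.cvtColor(a,7)),np.float64(cv2.cvtColor(b,7))))
a=cv2.imread("pics/side0.png")[290:370,250:360][:,:,::-1]; b=s["color"][290:370,250:360]
print("decanter",cv2.phaseCorrelate(np.float64(cv2.cvtColor(np.ascontiguousarray(a),7)),np.float64(cv2.cvtColor(np.ascontiguousarray(b),7))))
E
```

```text
[601.71796015 -84.36638832 233.99874235] [ 0.86062039 -1.02135307  0.58199747] 21.4833
(array([356, 191,  28,  37, 664], dtype=int32), array([369.85240964, 205.98042169]))
diff mean 58.55292207792208 0.21525974025974026 ((0.348858323387379, -0.09994781430165034), 0.6981811555330912)
decanter ((0.1672687634203882, 0.04036051153718745), 0.309825132005187)
```

```bash
python3 -c "
from rig import r
print(r.sign_off())"
```

```text
the job is handed in; nothing more can be done
None
```

I pulled the stopper out with the tong, stood it on the coaster, clipped the tong back in its rack and handed the job in at about 21.5 s; my last camera checks looked right, but no verdict came back.

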